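# Load the pink cleaner cup into the dosing unit

## Robot

A 7-joint arm with a two-finger parallel gripper is mounted at the origin on the work surface. World frame = base frame: x ahead of the robot, y to its left, z up, the work surface at z = 0. Lengths are in m, angles in degrees, forces in N, time in s.
With the tool pointing down it reaches from about 0.4 to 0.85 m from the base axis. Payload 4.5 kg.
Tool frame: the origin (TCP) lies between the finger pads; the fingertips stand 17 mm ahead of it and the grasp point (between the pads) lies 2 mm behind it; z points along the fingers, y is the direction in which the jaws open and shut (so a half turn about z gives the same grasp; the last joint's range is limited). The gripper opens to 88 mm and grips with 3 to 60 N. Pads are 18 mm wide; open, the fingers measure 123 mm over their backs; the gripper's body (75 mm by 187 mm) begins 45 mm behind the grasp point.
Start: joints at [-70.543, 39.483, -11.15, 89.685, 9.013, 51.709, -12.324], TCP at [0.188, 0.596, 0.256] pointing down, gripper open.
Joint ranges: [-172.22, 172.22], [-26.19, 119.32], [-84.43, 86.54], [7.71, 146.69], [-57.33, 237.33], [2.42, 119.75], [-152.13, 152.13]. Speed limits (degrees/s): [147.25, 147.25, 180, 180, 180, 180, 180].

## Interface

Orientations are given as [roll, pitch, yaw] about the fixed x, y, z axes, in that order (R = Rz(yaw) Ry(pitch) Rx(roll)).
In Python, from plant import sensors, grab_frame, calibration, order gives the robot as it stands.
- The arm moves only by the tool move_arm, never from a script. Its arguments are lists of equal length, an entry for each row: "dp": the shift along the tool's x, y, z in m, a list of three; "twist": the turn about the tool's z in rad. A call has 1 to 20 rows; each row shifts and turns the commanded pose from where the row before left it, along the tool's axes as they then stand; what a row does not reach is not made up. A row lasts 1/12 s, in which the tool goes at most 41.7 mm and 7.16 degrees, less where a joint would pass 70% of its speed; a pose out of reach is approached as far as the arm can. A call with a gripper value outside its range is refused whole. "grip" is the gripper's target within -1 to 1 (shut at 1, half-way at 0, fully open at -1), set as the call begins (left out, the last holds). The fingers move at their own pace and stop on an object; "force" is the grip in N (left out, the last holds). Time passes only in rows, so rows that do not move let the fingers close. It gives the time, the measured TCP pose, the force and the opening at its end, in the units of the state.
- sensors.sense(): the state, without advancing time (a new reading comes with each control period).
- grab_frame(name): name is "scene" or "side" or "wrist"; returns the picture (400x640x3 uint8, red, green, blue); there is no depth.
- calibration(name): a dict with "mtx" (3x3 intrinsics, pixels), "D" ([k1, k2, p1, p2, k3] as OpenCV has them; the pictures are not rectified), "world_from_camera" (4x4, takes a point from camera to world coordinates). Camera axes: x right, y down, z forward; pixel columns grow to the right and rows downward; lengths in m; the calibration is good to about 2 mm. A picture is of the moment at which its call begins: read the wrist's pose just before it. calibration takes no time and is no camera call; for the wrist camera it gives the pose at the moment of the call.
- order.finish_job(): hands the job in, once; it reports no verdict.
The state is a dict: "t": time; "joint_positions": joint angles; "joint_velocities": joint speeds; "joint_torque": joint torques, N m; "ee_pos": TCP position; "ee_rot": TCP orientation; "ft_force": force on the tool from outside, world axes, zero at the start; "torque": the same for the moment, N m; "width": opening from 0.0 (shut) to 1.0 (fully open).
Only numpy, scipy, OpenCV 4.12 (cv2) and the standard library are available. Lean on these libraries where they do the work, as an engineer would, in place of code of your own. Each camera call takes 0.05 s, during which the arm holds its last target.

## Task

Turn the carousel by its black knob until the pink cup stands squarely in the middle of the opening of the clear guard, then lift the pink cup out. Lower it into the round grey seat of the dosing unit with its grip bar in line with the two yellow marks, and twist it clockwise (seen from above) down against the snug fit until it bottoms out with its flange resting flat on the seat, then let go. Leave the blue and yellow cups in their bays and do not knock over or push away the spray bottle, mug and brush.

Things in the scene. Friction and masses are not known exactly. Their poses are not given: they have to be found in the camera images.
- pink_cup: Pink cup, 160 g: origin at the centre of its underside, z up. White body 60 mm in diameter up to 44 mm height; pink flange 84 mm in diameter, 44 to 50 mm; grip bar above. Two round lugs (8 mm thick, reaching 36.5 mm from the axis, centred 18 mm high) stick out along its +x and -x, below the bar's ends. Works the same after half a turn. Starts upright in a bay, bar roughly radial.
- pink_grip (a point): Centre of the pink cup's grip bar, on its axis 74 mm above its underside. The bar lies along x of cup and point across the mouth: 56 mm long, 10 mm thick, 20 mm tall (64 to 84 mm above the underside), on two feet 8 x 10 mm, 14 mm above the flange.
- blue_cup: The same cup in blue, in another bay of the turntable; it stays in its bay.
- yellow_cup: The same cup in yellow, in the third bay; it stays in its bay.
- carousel: Fixed carousel frame: steel base plate 330 x 330 x 10 mm, origin under its centre on the turntable's axis, z up; its -x side is the open front, towards the robot. Corner posts carry a clear rigid guard plate (126 to 130 mm high) over all but an opening 144 mm wide, centred on the frame's x axis, from 45 mm in front of the axis to the front edge.
- turntable (a joint): How far the turntable has been turned since the start (rad, starts at 0, grows anticlockwise from above, stops at -3.1 and 3.1): a 304 mm disc with three bays (rings 11 mm high) 120 degrees apart, 110 mm from the axis; cups in them stand 22 mm above the work surface. Friction about 0.06 N m; stays where left; turns with its knob and cups.
- knob (a point): Centre of the black knob on the turntable's axis above the guard: an upright bar 56 mm long (along this point's x axis), 14 mm thick, 34 mm tall (136 to 170 mm above the work surface); this point is 153 mm up. It turns with the turntable.
- pickup_mark (a point): Point in the middle of the guard's opening, 110 mm in front of the turntable's axis, 30 mm above the work surface; the axis of a bay that stands squarely in the opening passes through it.
- dosing_unit: Fixed dosing unit: base plate 160 x 170 mm, round grey seat 94 mm in diameter, top 60 mm high, bore 63 mm; towards its +x (80 to 135 mm) a grey housing 170 mm wide, 80 mm high. Origin under the seat's axis on the work surface, z up. Fully home, the cup's underside is 16 mm above the work surface and its flange lies on the seat's rim.
- seat_top (a point): Centre of the seat's mouth, on its axis at the level of its rim, 60 mm above the work surface; axes as the dosing unit's. Three sprung rubber pads inside grip the cup on its last 10 mm down (some 6 N of drag, 0.2 N m): it does not go down by itself, so press lightly (5 to 15 N) while turning.
- notch (a point): The notch in the seat's rim towards the unit's +x, 36 mm from the axis at rim level; its twin is opposite. 16 mm wide, yellow marks beside them. The cup goes in only with bar and lugs along this x axis (within 6 degrees), coming to rest with its underside 28 mm up. From there ramps lead it down 12 mm between 9 and 62 degrees of clockwise turn (from above); a stop ends the turn at about 75.
- spray_bottle: Bystander: pink spray bottle with white head, 72 mm in diameter, 207 mm tall, origin at the centre of its underside.
- steel_mug: Bystander: steel mug, 74 mm in diameter, 80 mm tall, origin at the centre of its underside.
- scrub_brush: Bystander: blue scrubbing brush lying bristles down, 170 x 30 x 28 mm, long along its x, origin at the centre of its underside.
Mind the look-alikes: they are no part of the job. Leave any green look-alike of the blue_cup alone. There is more than one size of the pink_cup; the job needs the larger.

How it is judged (in metres and radians):
On the way, in this order (a step that is already met when the one before it is completed fails the run):
1. the turntable has been turned so that the pink cup, still in its bay, stands in the middle of the guard's opening (its axis within 30 mm of the mark) (horizontal distance between pink_cup and pickup_mark below 0.03 m and height (world z) of pink_cup below 0.03 m), for 0.2 s.
2. the pink cup is lifted out of its bay (underside over 60 mm above the work surface) (height (world z) of pink_cup above 0.06 m), for 0.1 s.
3. the pink cup stands in the seat with its lugs through the notches, not yet twisted down (underside 23 to 33 mm above the work surface, centred within 6 mm) (z of pink_cup in the frame of dosing_unit between 0.023 and 0.033 m and horizontal distance between pink_cup and seat_top below 0.006 m), for 0.1 s.
4. the pink cup is twisted down until it bottoms out (within 2 mm of fully home) (z of pink_cup in the frame of dosing_unit between 0.012 and 0.018 m and horizontal distance between pink_cup and seat_top below 0.005 m and angle between pink_cup's own z axis and vertical below 0.06 rad), for 0.2 s.
At the end, for the whole second after the job is handed in: The pink cup is fully home in the dosing unit's seat (underside 12 to 18 mm above the work surface, 16 mm nominal; axis within 5 mm of the seat's; upright within 3 degrees), at rest and released; the blue and yellow cups stand upright in their bays on the turntable (all of step 4 and linear speed of pink_cup below 0.01 m/s and contact force between the fingers and pink_cup below 0.2 N and z of each of blue_cup, yellow_cup in the frame of carousel below 0.032 m and horizontal distance between blue_cup and knob between 0.095 and 0.125 m and angle between each of blue_cup, yellow_cup's own z axis and vertical below 0.15 rad and horizontal distance between yellow_cup and knob between 0.095 and 0.125 m); the robot touches nothing.
It fails at once if spray bottle, mug or brush moved by more than 40 mm (distance of any of spray_bottle, steel_mug, scrub_brush from where it was at the start of the episode above 0.04 m).
It fails at once if spray bottle or mug tipped over (angle between any of spray_bottle, steel_mug's own z axis and vertical above 0.5 rad).
It fails at once if blue or yellow cup out of its bay (height (world z) of any of blue_cup, yellow_cup above 0.05 m).
It also fails if it takes over 61 s, if anything falls off the work surface, if the arm or the gripper's body presses on something with over 40 N, if the wrist force passes 120 N, or if a joint passes its speed limit or range.

## Working session

There is one attempt and no reset: what is moved stays moved. The work goes in short steps, Python scripts to look and compute and a tool call to move; the robot and the scene stay as the last step left them, time stands still between calls to the robot, and variables do not carry over. Pictures are saved under pics/ and viewed, and the job is handed in when it is done.

Besides the shell and the picture viewer there is one more tool, called after "Emit:" as name(argument=value, ...) on one line, values as JSON. move_arm: Moves the arm, as the interface text tells. Its arguments: {"type":"object","properties":{"dp":{"type":"array"},"twist":{"type":"array"},"grip":{"type":"number"},"force":{"type":"number"}},"required":["dp","twist"]}

```bash
ls; mkdir -p pics; python3 - <<'E'
from plant import sensors, grab_frame, calibration, order
import cv2
print(sensors.sense())
for n in ["scene","side","wrist"]:
    c=calibration(n); print(n,c)
    im=grab_frame(n); cv2.imwrite(f"pics/{n}0.png",im[:,:,::-1])
E
```

```text
pics
{'t': 0.0, 'joint_positions': array([-70.54143436,  39.53289147, -11.14387305,  89.7433174 ,
         9.01183605,  51.70977904, -12.32626103]), 'joint_velocities': array([ 0.06230997,  0.0246085 ,  0.04493113,  0.09669658,  0.05507522,
       -0.0204731 , -0.05577679]), 'joint_torque': array([ 2.76004748e-04, -5.27569020e+01, -1.26656301e+00, -1.53423142e+01,
       -5.25534817e-02,  6.64742023e-03,  1.70586109e-04]), 'ee_pos': array([0.1880424 , 0.5954212 , 0.25491999]), 'ee_rot': array([-1.79896008e+02,  7.59172639e-03,  1.62479512e+02]), 'ft_force': array([ 0.0014112 , -0.20800615, -0.53821585]), 'torque': array([ 0.07738214,  0.05025147, -0.01146881]), 'width': 0.9976315371674456}
scene {'mtx': array([[478.07340058,   0.        , 318.8153956 ],
       [  0.        , 478.07340058, 204.46736301],
       [  0.        ,   0.        ,   1.        ]]), 'D': array([-0.04378045,  0.        ,  0.        ,  0.        ,  0.        ]), 'world_from_camera': array([[-0.5877157 ,  0.4454013 , -0.67543166,  1.62350008],
       [ 0.80901499,  0.31401022, -0.49688261,  0.72675121],
       [-0
[... 437 characters left out ...]

       [-0.31372726,  0.48408988, -0.81684282,  0.89908461],
       [ 0.01882427, -0.85693536, -0.51508003,  0.73729038],
       [ 0.        ,  0.        ,  0.        ,  1.        ]])}
wrist {'mtx': array([[288.03900462,   0.        , 319.52707774],
       [  0.        , 288.03900462, 205.37650389],
       [  0.        ,   0.        ,   1.        ]]), 'D': array([-0.03079311,  0.        ,  0.        ,  0.        ,  0.        ]), 'world_from_camera': array([[ 0.29997548,  0.90676301,  0.29630316,  0.11134691],
       [ 0.95394516, -0.28454248, -0.09499583,  0.62049658],
       [-0.00182787,  0.31115338, -0.95035795,  0.38320391],
       [ 0.        ,  0.        ,  0.        ,  1.        ]])}
```

View pics/scene0.png

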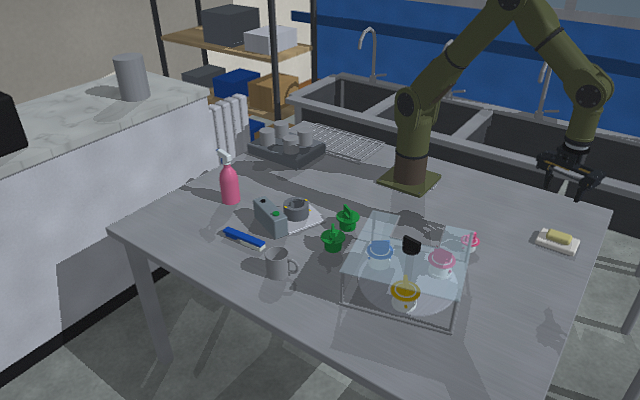

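View pics/side0.png

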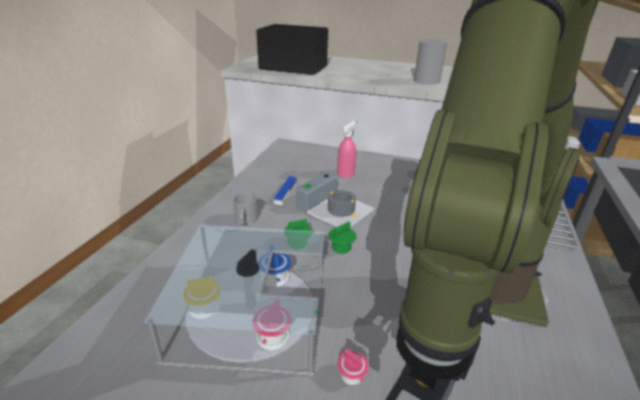

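View pics/wrist0.png

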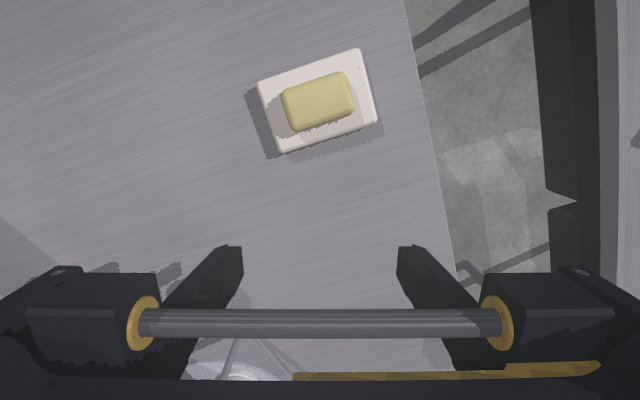

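The scene view shows pink candidates at scene (441,260), inside the carousel, and (469,241), a smaller one outside it. The green look-alikes are at (333,238) and (347,217). The knob is at (411,245), the seat at (296,208), the bottle at (230,185), the mug at (278,263) and the brush at (243,238). Next I'll enlarge to confirm and pick pixels.

```bash
cat > h.py <<'E'
import numpy as np, cv2
from plant import sensors, grab_frame, calibration, order
def ray(c,uv):
    p=cv2.undistortPoints(np.array([[uv]],float),c["mtx"],c["D"])[0,0]
    T=c["world_from_camera"]; d=T[:3,:3]@np.array([p[0],p[1],1]); return T[:3,3],d/np.linalg.norm(d)
def plane(c,uv,z):
    o,d=ray(c,uv); return o+d*(z-o[2])/d[2]
def tri(ca,ua,cb,ub):
    o1,d1=ray(ca,ua);o2,d2=ray(cb,ub)
    s=np.linalg.lstsq(np.c_[d1,-d2],o2-o1,rcond=None)[0]
    a=o1+d1*s[0];b=o2+d2*s[1]; return (a+b)/2,np.linalg.norm(a-b)
def proj(c,P):
    T=np.linalg.inv(c["world_from_camera"]); P=np.atleast_2d(np.array(P,float))
    return cv2.projectPoints(P,cv2.Rodrigues(T[:3,:3])[0],T[:3,3],c["mtx"],c["D"])[0][:,0]
E
python3 - <<'E'
import cv2,numpy as np
a=cv2.imread('pics/scene0.png')[195:345,320:490]; b=cv2.imread('pics/side0.png')[200:390,140:390]
cv2.imwrite('pics/c1.png',cv2.resize(a,None,fx=4.5,fy=4,interpolation=cv2.INTER_CUBIC) if 0 else cv2.resize(a,None,fx=4,fy=4,interpolation=cv2.INTER_CUBIC))
cv2.imwrite('pics/c2.png',cv2.resize(b,None,fx=3,fy=3,interpolation=cv2.INTER_CUBIC))
E
```

```text
(no output)
```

View pics/c1.png

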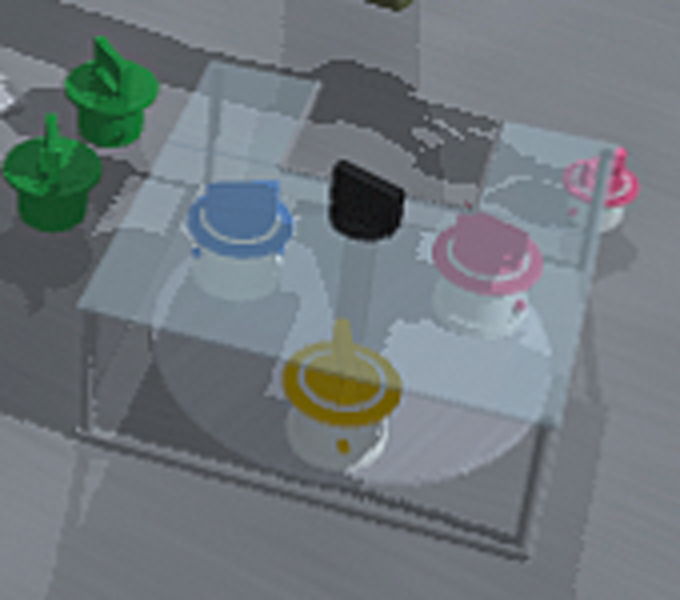

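View pics/c2.png

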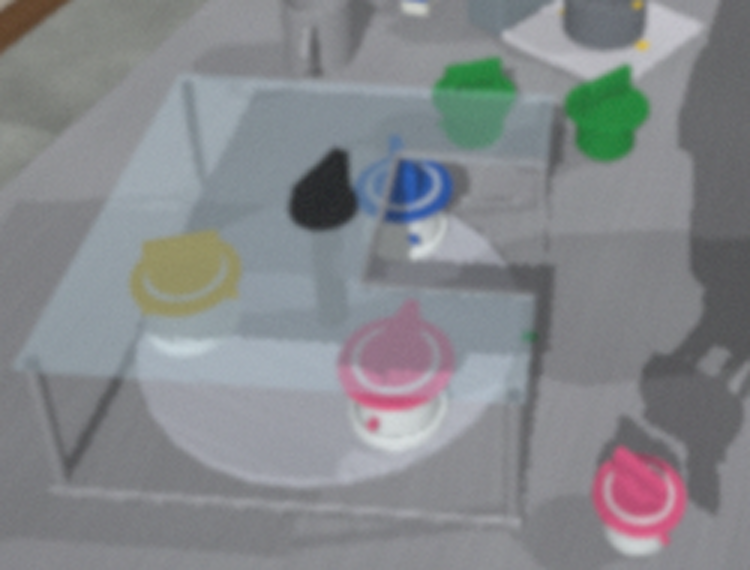

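Candidates for the pink cup are scene (441,260), which stands in a bay ring and is clearly bigger, and (469,241), a small one outside the guard. The larger one in the bay is the target, and both crops confirm it. Next I'll triangulate.

```bash
python3 - <<'E'
from h import *
S=calibration('scene');D=calibration('side')
s=lambda x,y:(x/4+320,y/4+195)
d=lambda x,y:(x/3+140,y/3+200)
pairs={'cLL':((213,62),(553,98)),'cLH':((622,150),(525,400)),'cHH':((555,425),(20,362)),'cHL':((80,305),(188,75)),
'knob':((367,203),(325,190)),'pinkring':((488,253),(396,360)),'blue':((240,218),(405,188)),'yellow':((341,380),(185,275))}
R={}
for k,(a,b) in pairs.items():
    p,e=tri(S,s(*a),D,d(*b)); R[k]=p; print(k,p.round(3),round(e,4))
c=sum(R[k] for k in ['cLL','cLH','cHH','cHL'])/4; print('cen',c)
for a,b in [('cLL','cHL'),('cLH','cHH'),('cLL','cLH'),('cHL','cHH')]:
    v=R[b]-R[a]; print(a,b,np.linalg.norm(v),np.degrees(np.arctan2(v[1],v[0])))
im=cv2.imread('pics/scene0.png')[140:290,200:330]; cv2.imwrite('pics/c3.png',cv2.resize(im,None,fx=4,fy=4,interpolation=cv2.INTER_CUBIC))
im=cv2.imread('pics/side0.png')[110:260,220:390]; cv2.imwrite('pics/c4.png',cv2.resize(im,None,fx=4,fy=4,interpolation=cv2.INTER_CUBIC))
E
```

```text
cLL [0.454 0.091 0.128] 0.0003
cLH [0.374 0.41  0.128] 0.006
cHH [0.692 0.486 0.129] 0.0028
cHL [0.768 0.168 0.126] 0.0033
knob [0.573 0.289 0.147] 0.0039
pinkring [0.486 0.358 0.072] 0.0003
blue [0.556 0.18  0.07 ] 0.0015
yellow [0.675 0.331 0.07 ] 0.0018
cen [0.57191201 0.28865882 0.12786464]
cLL cHL 0.3237710285857854 13.784165058717363
cLH cHH 0.32619552317049455 13.398402855622614
cLL cLH 0.32957709318097633 103.96057088458232
cHL cHH 0.32739144784094604 103.5384106140324
```

View pics/c3.png

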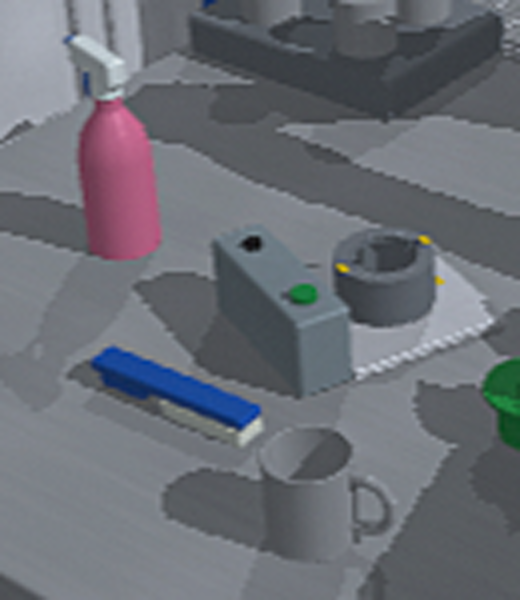

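View pics/c4.png

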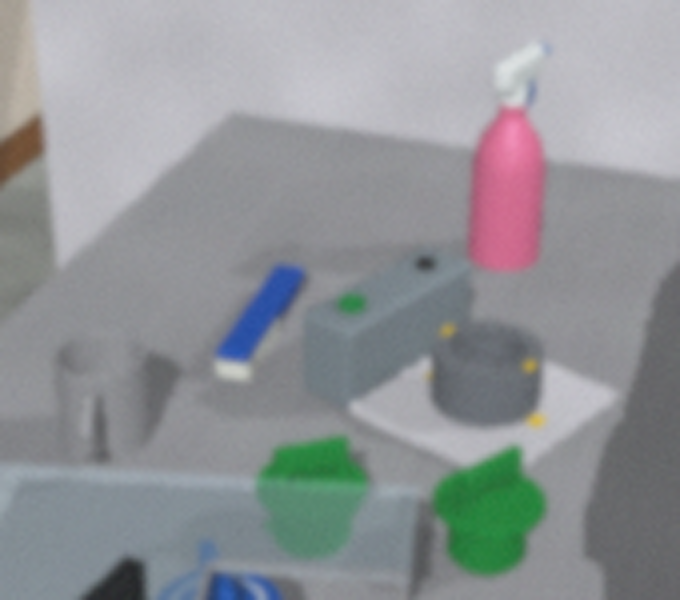

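```bash
python3 - <<'E'
from h import *
S=calibration('scene');D=calibration('side')
s=lambda x,y:(x/4+200,y/4+140)
d=lambda x,y:(x/4+220,y/4+110)
pairs={'m+':((343,268),(448,330)),'m-':((425,240),(530,365)),'seat':((386,257),(489,350)),
'green':((303,294),(351,303)),'black':((251,243),(425,264)),'mugtop':((306,455),(100,355)),'bottle':((122,250),(505,262)),'bottletop':((100,60),(520,75)),
'br1':((105,358),(290,270)),'br2':((250,415),(235,355))}
R={}
for k,(a,b) in pairs.items():
    p,e=tri(S,s(*a),D,d(*b)); R[k]=p; print(k,p.round(3),round(e,4))
a=lambda u,v:np.degrees(np.arctan2((R[v]-R[u])[1],(R[v]-R[u])[0]))
print('marks mid',(R['m+']+R['m-'])/2,'ang',a('m-','m+'),'len',np.linalg.norm(R['m+']-R['m-']),'housing y', a('green','black'))
k1,k2=[plane(S,(x/4+320,y/4+195),0.17) for x,y in [(340,161),(403,190)]]
print(k1,k2,np.linalg.norm(k1-k2),np.degrees(np.arctan2((k2-k1)[1],(k2-k1)[0])))
k1,k2=[plane(D,(x/3+140,y/3+200),0.17) for x,y in [(345,150),(292,195)]]
print(k1,k2,np.linalg.norm(k1-k2),np.degrees(np.arctan2((k2-k1)[1],(k2-k1)[0])))
E
```

```text
m+ [ 0.525 -0.231  0.058] 0.0005
m- [ 0.445 -0.198  0.059] 0.0006
seat [ 0.484 -0.214  0.056] 0.0019
green [ 0.604 -0.209  0.082] 0.0009
black [ 0.567 -0.302  0.08 ] 0.0019
mugtop [ 0.767 -0.068  0.076] 0.0007
bottle [ 0.542 -0.506 -0.015] 0.0005
bottletop [ 0.538 -0.506  0.19 ] 0.0077
br1 [ 0.715 -0.349  0.021] 0.0015
br2 [ 0.703 -0.188  0.021] 0.0005
marks mid [ 0.48471713 -0.21461054  0.05874353] ang -22.48817273078668 len 0.08629464298606843 housing y -111.70504263844224
[0.56873992 0.26362782 0.17      ] [0.57383247 0.31682965 0.17      ] 0.053445010744538494 84.53223471504921
[0.56581746 0.2635472  0.17      ] [0.57890236 0.32273355 0.17      ] 0.06061549955728882 77.53358725337985
```

Emit:
move_arm(dp=[[-0.0352, -0.0135, 0], [-0.0352, -0.0135, 0], [-0.0352, -0.0135, 0], [-0.0352, -0.0135, 0], [-0.0352, -0.0135, 0], [-0.0352, -0.0135, 0], [-0.0352, -0.0135, 0], [-0.0352, -0.0135, 0], [-0.0352, -0.0135, 0], [-0.0352, -0.0135, 0], [-0.0352, -0.0135, 0], [-0.0352, -0.0135, 0], [-0.0352, -0.0135, 0]], twist=[0, 0, 0, 0, 0, 0, 0, 0, 0, 0, 0, 0, 0], grip=-0.2)

```text
t: 1.23
ee_pos: [0.5728, 0.2893, 0.2555]
ee_rot: [-180.0, -0.0, 162.5]
ft_force: [0.8, 0.2, 0.1]
width: 0.602
```

Emit:
move_arm(dp=[[0, 0, 0], [0, 0, 0], [0, 0, 0], [0, 0, 0], [0, 0, 0], [0, 0, 0], [0, 0, 0], [0, 0, 0], [0, 0, 0], [0, 0, 0], [0, 0, 0], [0, 0, 0], [0, 0, 0], [0, 0, 0]], twist=[0.118, 0.118, 0.118, 0.118, 0.118, 0.118, 0.118, 0.118, 0.118, 0.118, 0.118, 0.118, 0, 0])

```text
t: 2.4
ee_pos: [0.5714, 0.291, 0.2554]
ee_rot: [-180.0, 0.0, 81.6]
ft_force: [-0.5, 0.3, 0.3]
width: 0.6
```

```bash
cat >> h.py <<'E'
def delta(tx,ty,tz,yaw=None):
    s=sensors.sense(); p=s["ee_pos"]; 
    from scipy.spatial.transform import Rotation as Ro
    R=Ro.from_euler('xyz',s["ee_rot"],degrees=True).as_matrix()
    print('t',round(s["t"],2),'pos',p.round(4),'rot',s["ee_rot"].round(2),'q',s["joint_positions"].round(0),'F',s["ft_force"].round(1),'w',round(s["width"],3))
    print('delta tool',(R.T@(np.array([tx,ty,tz])-p)).round(4), 'twist', None if yaw is None else np.radians(s["ee_rot"][2]-yaw).round(4))
E
python3 - <<'E'
from h import *
delta(0.572,0.289,0.157,81.5)
im=grab_frame('wrist'); cv2.imwrite('pics/w1.png',im[:,:,::-1])
E
```

```text
t 2.4 pos [0.5714 0.291  0.2554] rot [-1.7998e+02  3.0000e-02  8.1550e+01] q [-36.  41.   9.  87.  -8.  52. -33.] F [-0.5  0.3  0.3] w 0.6
delta tool [-0.0018  0.0009  0.0984] twist 0.0009
```

View pics/w1.png

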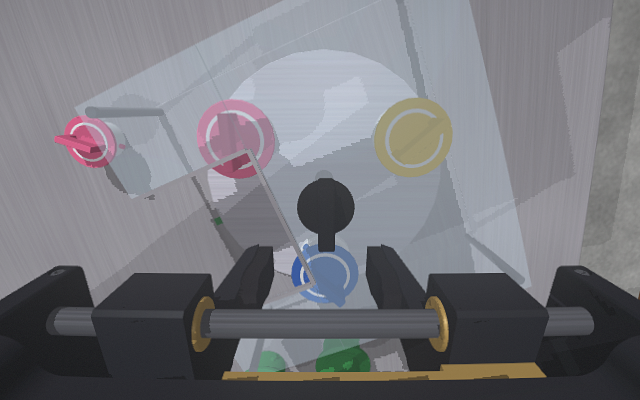

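```bash
python3 - <<'E'
from h import *
W=calibration('wrist')
im=cv2.imread('pics/w1.png'); cv2.imwrite('pics/w1c.png',cv2.resize(im[150:280,250:400],None,fx=4,fy=4,interpolation=cv2.INTER_CUBIC))
print(proj(W,[[.572,.289,.17],[.572,.289,.136],[.572,.289,.13]]))
for uv,z in [((326,175),.17),((326,250),.17),((326,207),.136)]: print(plane(W,uv,z))
# blob circle colour plane: flange centres (z .072)
for n,uv in [('pink',(235,138)),('yellow',(413,137)),('blue',(324,275))]:
    p=plane(W,uv,.072); v=p[:2]-[.572,.289]; print(n,p,np.linalg.norm(v),np.degrees(np.arctan2(v[1],v[0])))
E
```

```text
[[320.10558188 221.24526929]
 [320.02589357 207.62459718]
 [320.01382649 205.56303549]]
[0.58183463 0.32534644 0.17      ]
[0.57311302 0.2632006  0.17      ]
[0.57744344 0.28880023 0.136     ]
pink [0.49102275 0.35803404 0.072     ] 0.10640964828874709 139.55202612519633
yellow [0.67811651 0.33152657 0.072     ] 0.1143206959210875 21.83862002265507
blue [0.56106195 0.17988807 0.072     ] 0.1096588071146949 -95.72455417033296
```

View pics/w1c.png

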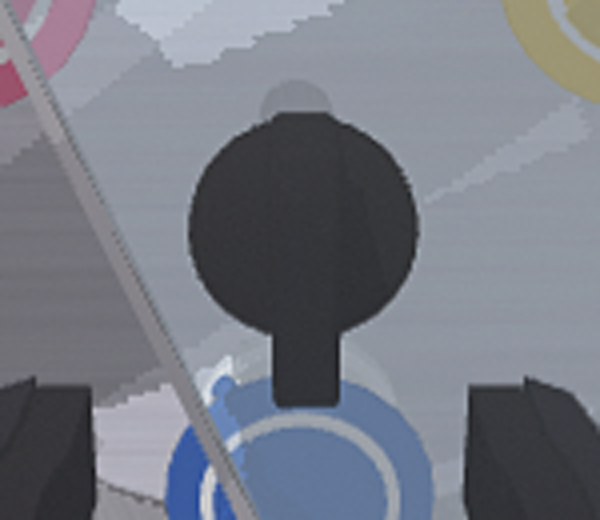

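Emit:
move_arm(dp=[[0, 0.005, 0.03], [0, 0, 0.03], [0, 0, 0.025], [0, 0, 0.013], [0, 0, 0]], twist=[0, 0, 0, 0, 0])

```text
t: 2.87
ee_pos: [0.5744, 0.2892, 0.1542]
ee_rot: [-179.7, 0.2, 81.5]
ft_force: [-1.3, -0.8, -0.0]
width: 0.6
```

Emit:
move_arm(dp=[[0, 0, 0], [0, 0, 0], [0, 0, 0], [0, 0, 0], [0, 0, 0], [0, 0, 0]], twist=[0, 0, 0, 0, 0, 0], grip=1, force=20)

```text
t: 3.37
ee_pos: [0.5769, 0.2903, 0.1584]
ee_rot: [179.9, -0.0, 81.4]
ft_force: [-0.4, -0.0, -0.2]
width: 0.17
```

Emit:
move_arm(dp=[[0, 0, 0], [0, 0, 0], [0, 0, 0], [0, 0, 0], [0, 0, 0], [0, 0, 0], [0, 0, 0], [0, 0, 0], [0, 0, 0], [0, 0, 0], [0, 0, 0]], twist=[-0.1, -0.1, -0.1, -0.1, -0.1, -0.1, -0.1, -0.1, -0.11, 0, 0])

```text
t: 4.28
ee_pos: [0.5747, 0.2898, 0.1583]
ee_rot: [-179.8, -0.1, 133.5]
ft_force: [-5.9, -1.1, 6.4]
width: 0.158
```

```bash
python3 - <<'E'
from h import *
delta(0.5765,0.29,0.157,133.5)
for n in ('scene','side'):
    im=grab_frame(n); cv2.imwrite(f'pics/{n}2.png',im[:,:,::-1])
a=cv2.imread('pics/scene2.png')[195:345,320:490]; b=cv2.imread('pics/side2.png')[200:390,140:390]
cv2.imwrite('pics/c5.png',np.hstack([cv2.resize(a,(400,352)),cv2.resize(b,(400,352))]))
E
```

```text
t 4.28 pos [0.5747 0.2898 0.1583] rot [-1.7981e+02 -1.1000e-01  1.3351e+02] q [-27.  48.  -7.  91.   7.  42.   6.] F [-5.9 -1.1  6.4] w 0.158
delta tool [-0.0011  0.0014  0.0013] twist 0.0002
```

View pics/c5.png

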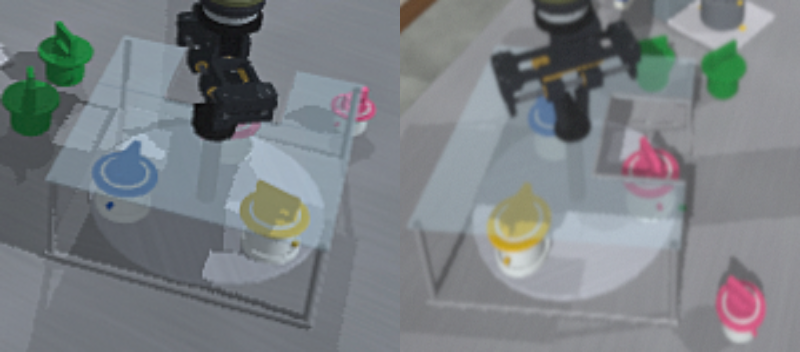

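```bash
python3 - <<'E'
from h import *
im=cv2.imread('pics/side2.png'); cv2.imwrite('pics/c6.png',cv2.resize(im[210:340,220:390],None,fx=4,fy=4,interpolation=cv2.INTER_CUBIC))
D=calibration('side')
c=np.array([.5755,.29])
for n,uv,z in [('pink',(296,293),.072),('yellow',(214,322),.072)]:
    p=plane(D,uv,z); v=p[:2]-c; print(n,p,np.linalg.norm(v),np.degrees(np.arctan2(v[1],v[0])))
print(proj(D,[[.4685,.264,.072]]))
E
```

```text
pink [0.46642125 0.265954   0.072     ] 0.11169773004271226 -167.56819537976116
yellow [0.60020947 0.40294533 0.072     ] 0.11561662909471186 77.65961674566616
[[295.46260847 292.2147789 ]]
```

View pics/c6.png

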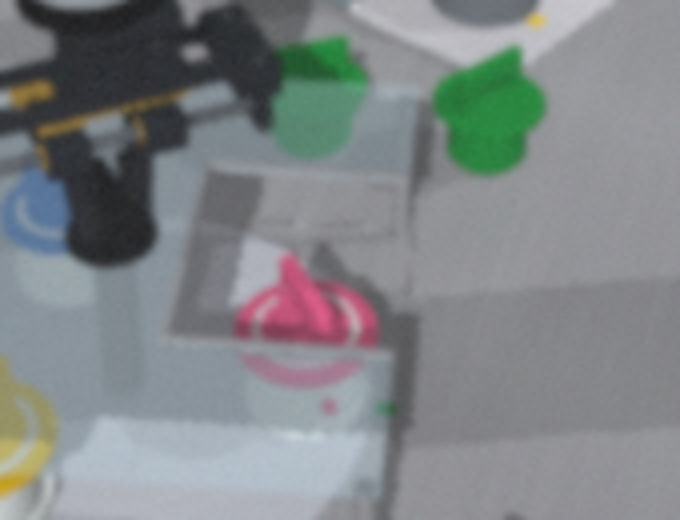

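Emit:
move_arm(dp=[[0, 0, 0], [0, 0, 0], [0, 0, 0], [0, 0, -0.02], [0, 0, -0.03], [0, 0, -0.03], [0, 0, -0.03], [0.018, -0.032, 0], [0.018, -0.032, 0], [0.018, -0.031, 0]], twist=[0, 0, 0, 0, 0, 0, 0, 0, 0, 0], grip=-0.1)

```text
t: 5.22
ee_pos: [0.47, 0.2636, 0.2683]
ee_rot: [179.9, 0.0, 133.4]
ft_force: [0.2, 0.1, -1.1]
width: 0.549
```

Emit:
move_arm(dp=[[0, 0, 0], [0, 0, 0], [0, 0, 0], [0, 0, 0], [0, 0, 0], [0, 0, 0], [0, 0, 0], [0, 0, 0], [0, 0, 0], [0, 0, 0], [0, 0, 0], [0, 0, 0]], twist=[-0.105, -0.105, -0.105, -0.105, -0.105, -0.105, -0.105, -0.105, -0.105, -0.105, 0, 0])

```text
t: 6.22
ee_pos: [0.4708, 0.2638, 0.2677]
ee_rot: [180.0, 0.0, -166.5]
ft_force: [-0.2, -0.2, 0.3]
width: 0.552
```

```bash
python3 - <<'E'
from h import *
delta(0.4685,0.264,0.094,193.7)
im=grab_frame('wrist'); cv2.imwrite('pics/w3.png',im[:,:,::-1])
im=grab_frame('side'); cv2.imwrite('pics/side3.png',im[:,:,::-1])
cv2.imwrite('pics/c7.png',cv2.resize(im[210:340,220:390,::-1],None,fx=4,fy=4,interpolation=cv2.INTER_CUBIC))
print(calibration('wrist')['world_from_camera'].round(3))
E
```

```text
t 6.22 pos [0.4708 0.2638 0.2677] rot [ 1.7998e+02  1.0000e-02 -1.6655e+02] q [-18.  34. -26. 103.  19.  47.  50.] F [-0.2 -0.2  0.3] w 0.552
delta tool [0.0023 0.0006 0.1737] twist -6.2875
[[-0.234  0.924  0.303  0.392]
 [ 0.972  0.223  0.072  0.246]
 [-0.     0.311 -0.95   0.396]
 [ 0.     0.     0.     1.   ]]
```

View pics/w3.png

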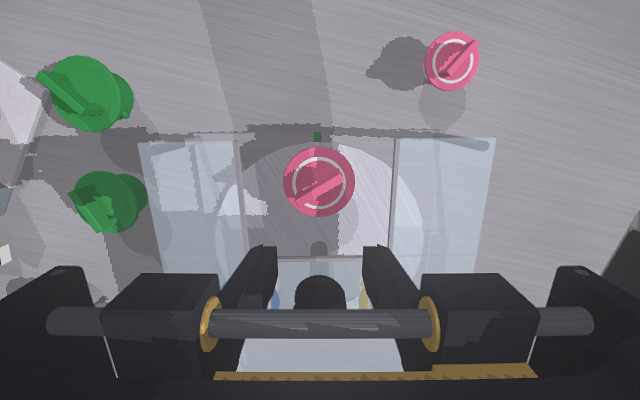

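View pics/c7.png

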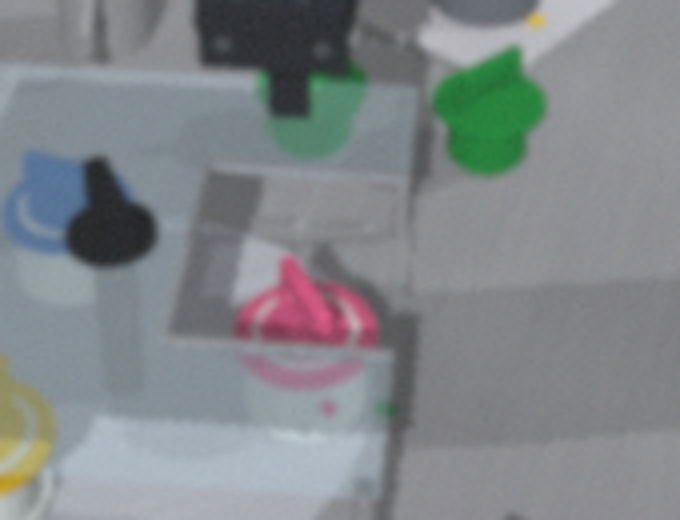

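```bash
python3 - <<'E'
from h import *
im=cv2.imread('pics/w3.png')
cv2.imwrite('pics/w3c.png',cv2.resize(im[125:245,255:385],None,fx=5,fy=5,interpolation=cv2.INTER_CUBIC))
E
```

```text
(no output)
```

View pics/w3c.png

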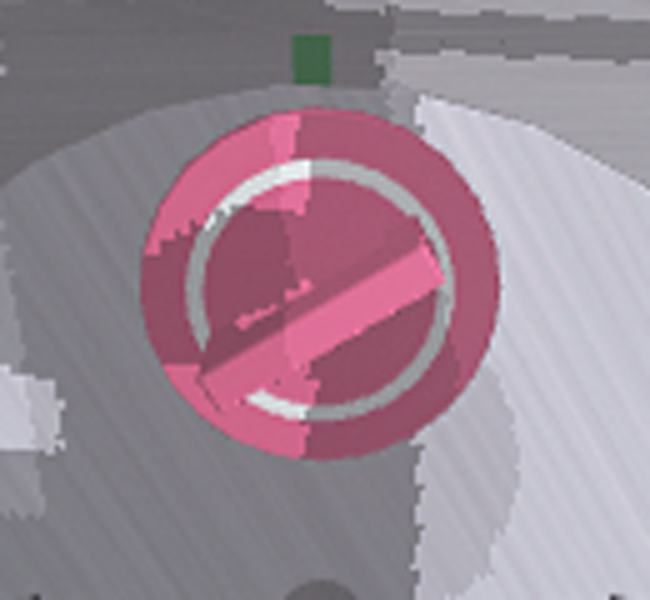

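```bash
python3 - <<'E'
from h import *
W=calibration('wrist');D=calibration('side')
f=lambda x,y:(x/5+255,y/5+125)
a=plane(W,f(215,392),.106);b=plane(W,f(433,265),.106)
fc=plane(W,f(320,284),.072)
v=b-a; print(a,b,np.linalg.norm(v),'ang',np.degrees(np.arctan2(v[1],v[0])),'mid',(a+b)/2,'flange',fc)
g=lambda x,y:(x/4+220,y/4+210)
print('mid2',tri(W,f(324,328),D,g(309,291)))
print('fl',tri(W,f(320,284),D,g(307,327)))
print('ends',tri(W,f(215,392),D,g(290,258)),tri(W,f(433,265),D,g(327,325)))
E
```

```text
[0.48791025 0.24504405 0.106     ] [0.45061768 0.28278831 0.106     ] 0.05306001679589734 ang 134.65510746972808 mid [0.46926397 0.26391618 0.106     ] flange [0.46787923 0.2629775  0.072     ]
mid2 (array([0.46671881, 0.26398305, 0.10324551]), np.float64(0.005656050791803096))
fl (array([0.46666184, 0.26277977, 0.07331648]), np.float64(0.0017890688561796727))
ends (array([0.48526705, 0.24485696, 0.10634727]), np.float64(0.004818684316423527)) (array([0.44889768, 0.28308802, 0.1000172 ]), np.float64(0.0057811510692340334))
```

The view shows pink cup centred in the opening, with its bar from (298,203) to (342,178) in the wrist image. The bar lies at about 134.5° in the world, diagonal rather than radial. I'll turn to it and descend.

Emit:
move_arm(dp=[[0, 0, 0], [0, 0, 0], [0, 0, 0], [0, 0, 0], [0, 0, 0], [0, 0, 0], [0, 0, 0], [0, 0, 0], [0, 0, 0], [0, 0, 0], [0.0015, -0.002, 0.03], [0, 0, 0.03], [0, 0, 0.03], [0, 0, 0.02], [0, 0, 0], [0, 0, 0]], twist=[0.103, 0.103, 0.103, 0.103, 0.103, 0.103, 0.103, 0.103, 0.103, 0.103, 0, 0, 0, 0, 0, 0])

```text
t: 7.65
ee_pos: [0.4677, 0.2636, 0.1574]
ee_rot: [-179.9, -0.0, 134.6]
ft_force: [0.3, 2.1, 0.5]
width: 0.548
```

```bash
python3 - <<'E'
from h import *
delta(0.4687,0.2635,0.095,134.5)
im=grab_frame('wrist'); cv2.imwrite('pics/w4.png',im[:,:,::-1])
E
```

```text
t 7.65 pos [0.4677 0.2636 0.1574] rot [-1.7991e+02 -1.0000e-02  1.3459e+02] q [-30.  41.  -6. 110.   9.  29.   2.] F [0.3 2.1 0.5] w 0.548
delta tool [-0.0007  0.0007  0.0624] twist 0.0016
```

View pics/w4.png

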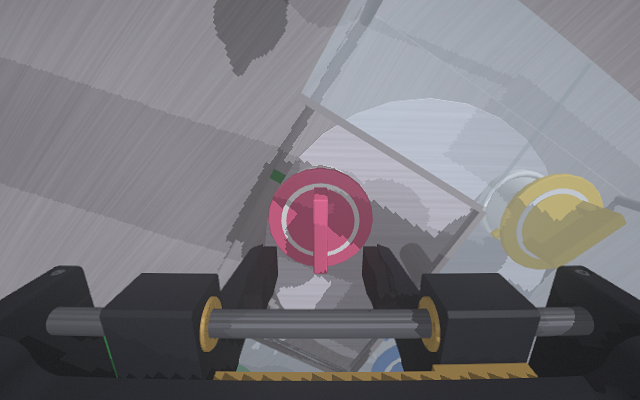

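The bar is vertical and centred between the fingers, at column 320 and rows 195–273. I'll descend, checking the force, and then grip.

Emit:
move_arm(dp=[[0, 0, 0.02], [0, 0, 0.02], [0, 0, 0.015], [0, 0, 0.007], [0, 0, 0], [0, 0, 0]], twist=[0, 0, 0, 0, 0, 0])

```text
t: 8.2
ee_pos: [0.4703, 0.2657, 0.0983]
ee_rot: [179.6, 0.0, 134.6]
ft_force: [0.6, 1.0, 3.4]
width: 0.552
```

Emit:
move_arm(dp=[[0, 0, 0], [0, 0, 0], [0, 0, 0], [0, 0, 0], [0, 0, 0], [0, 0, 0], [0, 0, 0]], twist=[0, 0, 0, 0, 0, 0, 0], grip=1, force=40)

```text
t: 8.78
ee_pos: [0.4703, 0.2656, 0.0979]
ee_rot: [179.6, 0.0, 134.6]
ft_force: [-1.3, 1.8, 7.9]
width: 0.115
```

Emit:
move_arm(dp=[[0, 0, -0.01], [0, 0, -0.02], [0, 0, -0.03], [0, 0, -0.03], [0, 0, -0.03], [0, 0, -0.03], [0, 0, 0], [0, 0, 0]], twist=[0, 0, 0, 0, 0, 0, 0, 0])

```text
t: 9.45
ee_pos: [0.4685, 0.2636, 0.2477]
ee_rot: [179.8, 0.0, 134.6]
ft_force: [0.7, -0.3, -1.6]
width: 0.113
```

```bash
python3 - <<'E'
from h import *
delta(0.4855,-0.2150,0.245,157.7)
im=grab_frame('side'); cv2.imwrite('pics/s5.png',im[:,:,::-1])
im=grab_frame('scene'); cv2.imwrite('pics/sc5.png',im[:,:,::-1])
im=grab_frame('wrist'); cv2.imwrite('pics/w5.png',im[:,:,::-1])
E
```

```text
t 9.45 pos [0.4685 0.2636 0.2477] rot [1.7983e+02 5.0000e-02 1.3459e+02] q [-29.  33.  -8. 106.   7.  41.   3.] F [ 0.7 -0.3 -1.6] w 0.113
delta tool [-0.3528 -0.3238  0.002 ] twist -0.4034
```

View pics/s5.png

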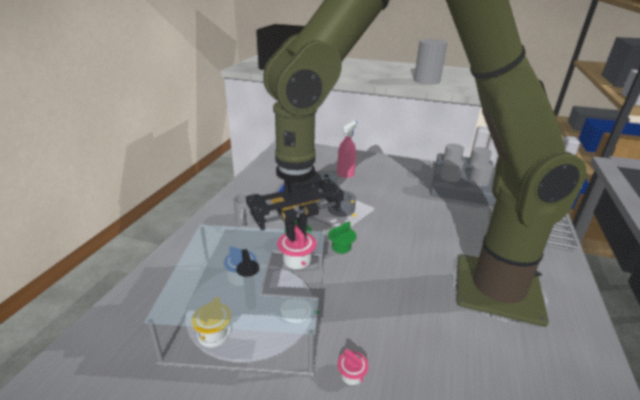

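View pics/w5.png

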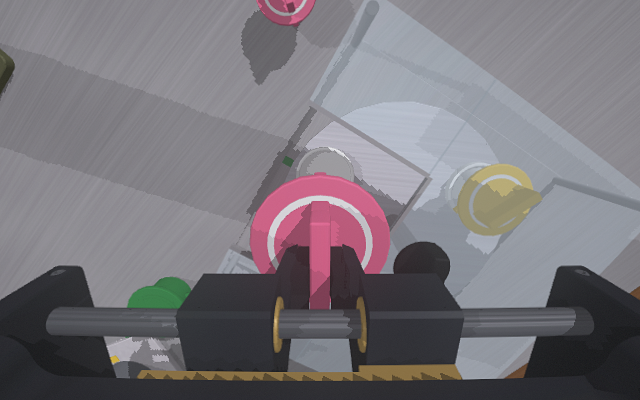

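Emit:
move_arm(dp=[[-0.0276, -0.0179, 0], [-0.0276, -0.0179, 0], [-0.0276, -0.0179, 0], [-0.0276, -0.0179, 0], [-0.0276, -0.0179, 0], [-0.0276, -0.0179, 0], [-0.0276, -0.0179, 0], [-0.0276, -0.0179, 0], [-0.0276, -0.0179, 0], [-0.0276, -0.0179, 0], [-0.0276, -0.0179, 0], [-0.0276, -0.0179, 0], [-0.0276, -0.0179, 0], [-0.0276, -0.0179, 0], [-0.0276, -0.0179, 0], [-0.0276, -0.0179, 0]], twist=[0, 0, 0, 0, 0, 0, 0, 0, 0, 0, 0, 0, 0, 0, 0, 0])

```text
t: 10.93
ee_pos: [0.5734, -0.2532, 0.2436]
ee_rot: [-179.9, -0.2, 134.6]
ft_force: [0.6, 0.4, -2.1]
width: 0.107
```

Emit:
move_arm(dp=[[0, 0, 0], [0, 0, 0], [0, 0, 0], [0, 0, 0], [0, 0, 0], [0, 0, 0]], twist=[-0.101, -0.101, -0.101, -0.101, 0, 0])

```text
t: 11.43
ee_pos: [0.5736, -0.2517, 0.244]
ee_rot: [180.0, -0.2, 157.6]
ft_force: [-0.2, 0.6, -0.9]
width: 0.111
```

```bash
python3 - <<'E'
from h import *
delta(0.4855,-0.2150,0.150,157.7)
im=grab_frame('wrist'); cv2.imwrite('pics/w6.png',im[:,:,::-1])
im=grab_frame('scene'); cv2.imwrite('pics/sc6.png',im[:,:,::-1])
E
```

```text
t 11.43 pos [ 0.5736 -0.2517  0.244 ] rot [179.98  -0.19 157.62] q [ 30.  41. -19.  90.  15.  52.  73.] F [-0.2  0.6 -0.9] w 0.111
delta tool [0.0951 0.0003 0.0944] twist -0.0014
```

View pics/w6.png

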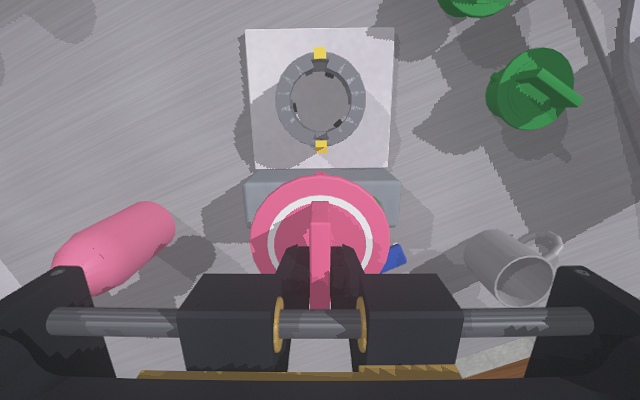

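View pics/sc6.png

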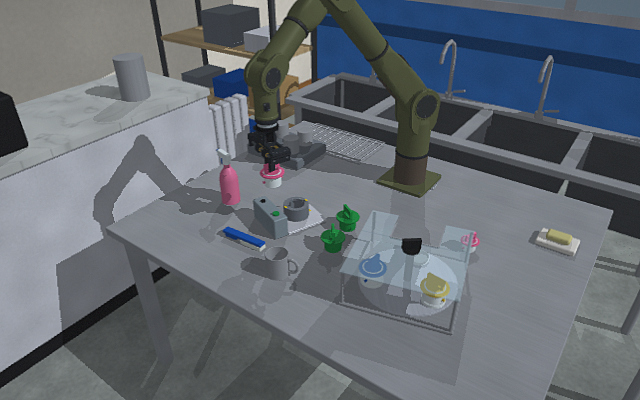

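```bash
python3 - <<'E'
from h import *
W=calibration('wrist')
im=cv2.imread('pics/w6.png')
cv2.imwrite('pics/w6c.png',cv2.resize(im[35:165,255:385],None,fx=5,fy=5,interpolation=cv2.INTER_CUBIC))
hsv=cv2.cvtColor(im,cv2.COLOR_BGR2HSV); m=cv2.inRange(hsv,(22,120,120),(35,255,255))
n,l,st,ce=cv2.connectedComponentsWithStats(m)
for i in range(1,n):
    if st[i,4]>10 and 280<ce[i][0]<360: print(st[i],ce[i],plane(W,ce[i],.06))
print('bar px axis', proj(W,[[.5736,-.2517,.25]]))
E
```

```text
[314  47  12  12 138] [319.63043478  52.73913043] [ 0.44816808 -0.19931198  0.06      ]
[316 141  11  12 131] [321.02290076 146.47328244] [ 0.53314524 -0.2325134   0.06      ]
bar px axis [[317.82362029 282.49713943]]
```

View pics/w6c.png

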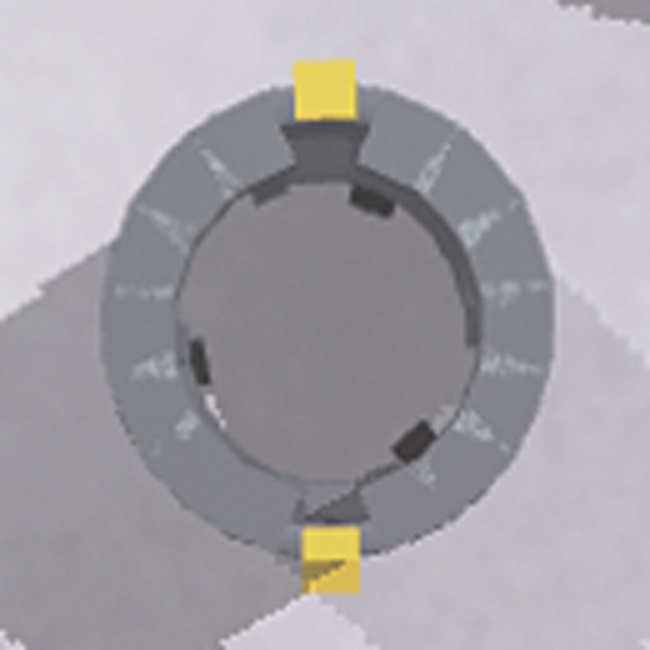

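```bash
python3 - <<'E'
from h import *
W=calibration('wrist'); print(W['world_from_camera'][:3,3])
f=lambda x,y:(x/5+255,y/5+35)
def circ(pts,z):
    P=np.array([plane(W,f(*p),z)[:2] for p in pts]); A=np.c_[2*P,np.ones(len(P))]
    s=np.linalg.lstsq(A,(P**2).sum(1),rcond=None)[0]; r=np.sqrt(s[2]+s[0]**2+s[1]**2); print(s[:2],r, (np.linalg.norm(P-s[:2],axis=1)-r).round(4)); return s[:2]
c=circ([(250,92),(400,92),(135,210),(520,205),(101,310),(553,310),(135,430),(520,430),(240,538),(400,547),(180,490)],.06)
circ([(178,310),(483,310),(200,235),(460,235),(200,392),(460,395),(310,482),(235,450)],.06)
delta(c[0],c[1],.15,157.7)
# fixed cams on green-etc done; scene/side re-estimate using wrist px of marks + scene px
S=calibration('scene');D=calibration('side')
for n,w,s,d in [('m+',(321.0,146.5),(343/4+200,268/4+140),(448/4+220,330/4+110)),('m-',(319.6,52.7),(425/4+200,240/4+140),(530/4+220,365/4+110))]:
    print(n,tri(W,w,S,s),tri(W,w,D,d))
E
```

```text
[ 0.49984495 -0.22054044  0.37312208]
[ 0.4898766  -0.21529478] 0.045856103527604185 [ 0.0008  0.0004 -0.001  -0.0008  0.0008  0.0003 -0.0007 -0.0009  0.0006
  0.0011 -0.0008]
[ 0.48945134 -0.21472582] 0.03117229005450034 [ 0.      0.0003  0.0002  0.0002 -0.0012 -0.0008  0.0005  0.0007]
t 11.53 pos [ 0.574  -0.2517  0.2448] rot [-1.8000e+02 -1.1000e-01  1.5765e+02] q [ 30.  41. -19.  90.  15.  52.  73.] F [ 0.  -0.8 -1.9] w 0.113
delta tool [0.0915 0.0016 0.095 ] twist -0.0008
m+ (array([ 0.53090397, -0.22985076,  0.06214434]), np.float64(0.00658924225762736)) (array([ 0.52938643, -0.23348884,  0.05712213]), np.float64(0.008293130675501855))
m- (array([ 0.44696986, -0.19821205,  0.05948835]), np.float64(0.002999895347452282)) (array([ 0.44645881, -0.19957531,  0.05812443]), np.float64(0.002786468210371866))
```

```bash
python3 - <<'E'
from h import *
W=calibration('wrist'); im=cv2.imread('pics/w6.png')
hsv=cv2.cvtColor(im,cv2.COLOR_BGR2HSV); m=cv2.inRange(hsv,(160,70,60),(179,255,255)); m[:, :240]=0; m[:150]=0
P=[]
for r in range(180,262,8):
    c=np.where(m[r,240:400])[0]+240; P+= [(c.min(),r),(c.max(),r)]
P.append((320,174))
for z in (.214,.218):
    Q=np.array([plane(W,p,z)[:2] for p in P]); A=np.c_[2*Q,np.ones(len(Q))]
    s=np.linalg.lstsq(A,(Q**2).sum(1),rcond=None)[0]; r=np.sqrt(s[2]+s[0]**2+s[1]**2); print(s[:2],r,(np.linalg.norm(Q-s[:2],axis=1)-r).round(4))
    d=s[:2]-[.5738,-.2517]; a=np.radians(157.6); print('tool xy',d@[np.cos(a),np.sin(a)],d@[np.sin(a),-np.cos(a)])
E
```

```text
[ 0.56987763 -0.24920483] 0.04223720866442308 [ 0.0002 -0.0001 -0.0002  0.0001  0.0001  0.     -0.0001 -0.0003  0.
 -0.0001 -0.0001 -0.0003 -0.0001  0.0003 -0.     -0.0002  0.0002  0.0006
 -0.0002 -0.0004  0.0002  0.      0.0002]
tool xy 0.004577250506821075 0.0008122044024251726
[ 0.56811715 -0.24848426] 0.04117545257986861 [ 0.0002 -0.0001 -0.0002  0.0001  0.0001  0.     -0.0001 -0.0003  0.
 -0.0001 -0.0001 -0.0003 -0.0001  0.0003 -0.     -0.0002  0.0002  0.0006
 -0.0002 -0.0003  0.0002  0.      0.0002]
tool xy 0.006479477603749016 0.0008075329064276931
```

```bash
python3 - <<'E'
from h import *
from scipy.spatial.transform import Rotation as Ro
W=calibration('wrist'); s=sensors.sense()
T=np.eye(4);T[:3,:3]=Ro.from_euler('xyz',s['ee_rot'],degrees=True).as_matrix();T[:3,3]=s['ee_pos']
X=np.linalg.inv(T)@W['world_from_camera']; print(X.round(4))
def fit(fn,pos,rot,z,P):
    T=np.eye(4);T[:3,:3]=Ro.from_euler('xyz',rot,degrees=True).as_matrix();T[:3,3]=pos
    C=dict(W);C['world_from_camera']=T@X
    Q=np.array([plane(C,p,z)[:2] for p in P]); A=np.c_[2*Q,np.ones(len(Q))]
    s=np.linalg.lstsq(A,(Q**2).sum(1),rcond=None)[0]; r=np.sqrt(s[2]+s[0]**2+s[1]**2)
    d=s[:2]-np.array(pos)[:2]; a=np.radians(rot[2]); print(fn,s[:2],r,'tool',d@[np.cos(a),np.sin(a)],d@[np.sin(a),-np.cos(a)]); return C
def edge(fn,r0,r1,c0,c1):
    im=cv2.imread('pics/'+fn); hsv=cv2.cvtColor(im,cv2.COLOR_BGR2HSV); m=cv2.inRange(hsv,(160,70,60),(179,255,255))
    P=[]
    for r in range(r0,r1,6):
        c=np.where(m[r,c0:c1])[0]+c0; P+=[(c.min(),r),(c.max(),r)]
    return P
C=fit('w4',[.4677,.2636,.1574],[-179.91,-.01,134.59],.072,edge('w4.png',176,258,250,390))
for p in [(320,197),(320,272)]: print(plane(C,p,.106))
fit('w3',[.4708,.2638,.2677],[179.98,.01,-166.55],.072,edge('w3.png',152,214,270,370))
fit('w5',[.4685,.2636,.2477],[179.83,.05,134.59],.2187,edge('w5.png',182,250,240,400))
E
```

```text
[[ 1.100e-03 -9.504e-01 -3.110e-01  8.070e-02]
 [ 1.000e+00  1.100e-03  2.000e-04  6.000e-04]
 [ 1.000e-04 -3.110e-01  9.504e-01 -1.282e-01]
 [ 0.000e+00  0.000e+00  0.000e+00  1.000e+00]]
w4 [0.46911666 0.263263  ] 0.04110625839210527 tool -0.0012345302532800694 0.0007722853522853354
[0.44887545 0.28388397 0.106     ]
[0.48794533 0.24437672 0.106     ]
w3 [0.46876212 0.26296736] 0.04094686791272793 tool 0.0021756576296756173 -0.0003357993193097813
w5 [0.46516134 0.26807749] 0.04173705967301681 tool 0.00553247579680137 0.0007657083474392963
```

```bash
python3 - <<'E'
from h import *
im=cv2.imread('pics/w6.png'); cv2.imwrite('pics/w6d.png',cv2.resize(im[165:325,240:400],None,fx=3.7,fy=3.7,interpolation=cv2.INTER_CUBIC))
a=cv2.imread('pics/sc6.png')[140:200,240:310]; b=cv2.imread('pics/s5.png')[200:280,250:340]
cv2.imwrite('pics/c8.png',np.hstack([cv2.resize(a,(400,343),interpolation=cv2.INTER_CUBIC),cv2.resize(b,(386,343),interpolation=cv2.INTER_CUBIC)]))
W=calibration('wrist'); a=np.radians(157.6)
for z in (.248,.252):
  for r in (196,200,204):
    p=plane(W,(320,r),z)[:2]-[.574,-.2517]; print(z,r,p@[np.cos(a),np.sin(a)])
E
```

```text
0.248 196 0.04420303416537961
0.248 200 0.042313207249485486
0.248 204 0.040406429120721656
0.252 196 0.0453612856355305
0.252 200 0.04353187417768847
0.252 204 0.041686053416546104
```

View pics/w6d.png

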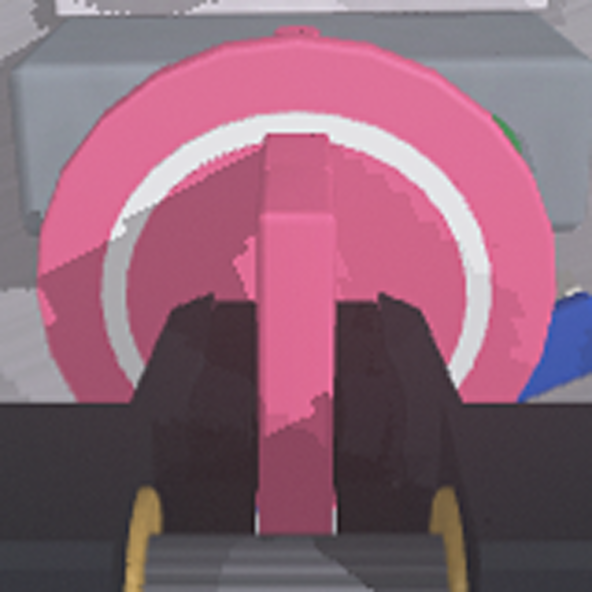

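View pics/c8.png

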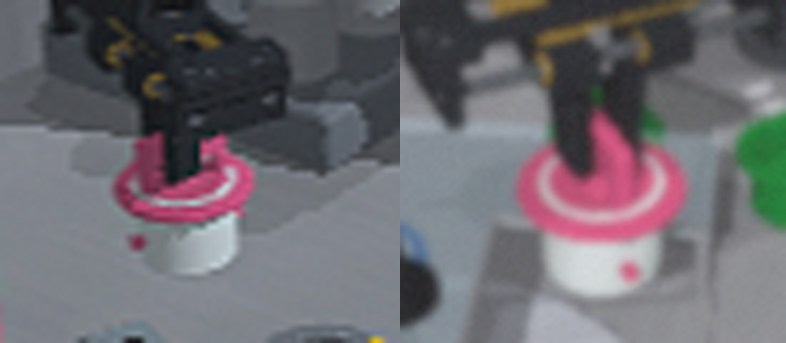

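```bash
python3 - <<'E'
from h import *
S=calibration('scene'); D=calibration('side')
im=cv2.imread('pics/sc6.png'); hsv=cv2.cvtColor(im,cv2.COLOR_BGR2HSV); m=cv2.inRange(hsv,(160,80,60),(179,255,255)); 
ys,xs=np.where(m[150:200,250:300]); print(xs.min()+250,xs.max()+250,ys.min()+150,ys.max()+150)
a=np.radians(157.6)
for uv in [(272.2,173.2),(272.2,172.5)]:
  for z in (.214,.217):
    p=plane(S,uv,z); d=p[:2]+[.0047,0]-[.574,-.2517]; print(p,'tool',d@[np.cos(a),np.sin(a)],d@[np.sin(a),-np.cos(a)])
im=grab_frame('side'); cv2.imwrite('pics/s6.png',im[:,:,::-1])
cv2.imwrite('pics/s6c.png',cv2.resize(im[60:240,200:420,::-1],None,fx=3.5,fy=3.3,interpolation=cv2.INTER_CUBIC))
E
```

```text
260 284 163 183
[ 0.56816115 -0.24563552  0.214     ] tool 0.0033639136236330203 0.005172907619858224
[ 0.57213101 -0.2419777   0.217     ] tool 0.001087482228209912 0.010067525345612031
[ 0.56443661 -0.24883822  0.214     ] tool 0.005586968102948983 0.0007925503865255232
[ 0.56842048 -0.24516836  0.217     ] tool 0.003302174262503615 0.005703645664620605
```

View pics/s6c.png

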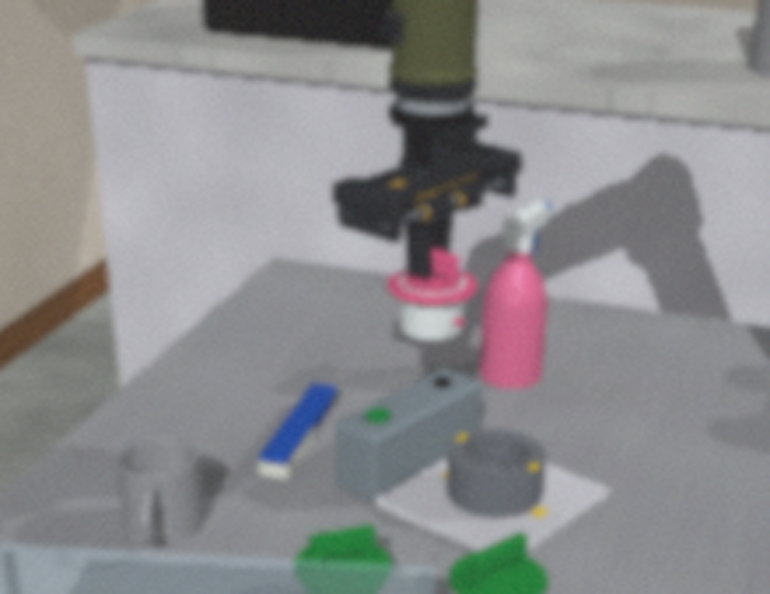

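Emit:
move_arm(dp=[[0.022, 0.0004, 0], [0.022, 0.0004, 0], [0.022, 0.0003, 0], [0.0213, 0.0003, 0], [0, 0, 0.03], [0, 0, 0.03], [0, 0, 0.025], [0, 0, 0.008], [0, 0, 0], [0, 0, 0]], twist=[-0.011, 0, 0, 0, 0, 0, 0, 0, 0, 0])

```text
t: 12.42
ee_pos: [0.4945, -0.2181, 0.1532]
ee_rot: [180.0, 0.0, 158.4]
ft_force: [0.8, 0.0, -0.8]
width: 0.109
```

```bash
python3 - <<'E'
from h import *
delta(0.4938,-0.2173,0.137,158.3)
im=grab_frame('wrist'); cv2.imwrite('pics/w7.png',im[:,:,::-1])
im=grab_frame('side'); 
cv2.imwrite('pics/s7c.png',cv2.resize(im[130:260,280:410,::-1],None,fx=4.5,fy=4.5,interpolation=cv2.INTER_CUBIC))
im=grab_frame('scene'); 
cv2.imwrite('pics/sc7c.png',cv2.resize(im[150:260,230:360,::-1],None,fx=4.5,fy=4.5,interpolation=cv2.INTER_CUBIC))
E
```

```text
t 12.42 pos [ 0.4945 -0.2181  0.1532] rot [1.800e+02 3.000e-02 1.584e+02] q [ 28.  42. -15. 110.  20.  31.  67.] F [ 0.8  0.  -0.8] w 0.109
delta tool [0.001  0.0005 0.0162] twist 0.0017
```

View pics/w7.png

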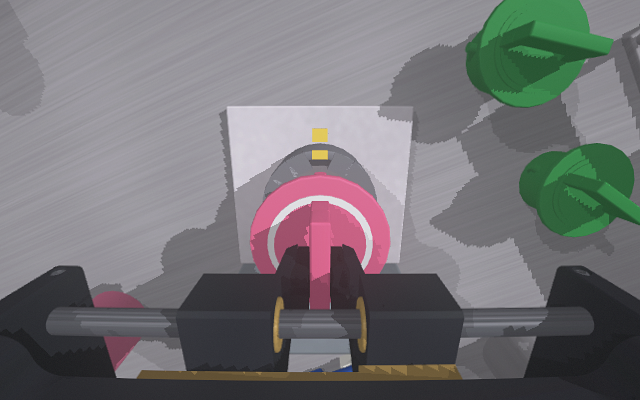

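View pics/s7c.png

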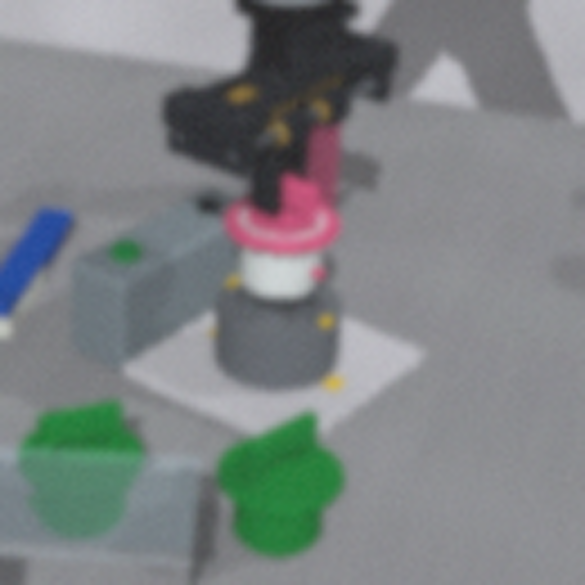

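View pics/sc7c.png

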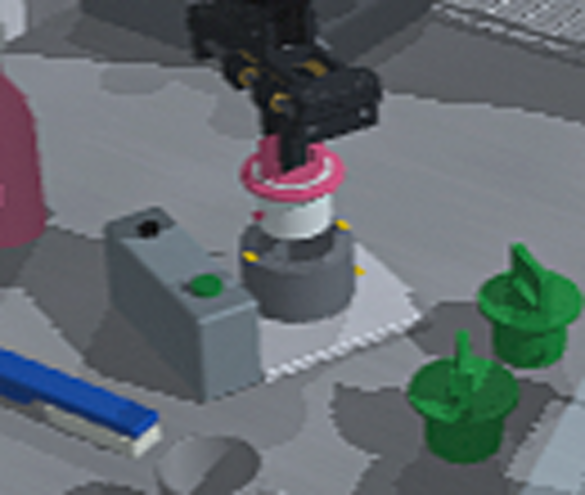

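```bash
python3 - <<'E'
from h import *
W=calibration('wrist'); im=cv2.imread('pics/w7.png'); hsv=cv2.cvtColor(im,cv2.COLOR_BGR2HSV); m=cv2.inRange(hsv,(22,100,100),(35,255,255))
n,l,st,ce=cv2.connectedComponentsWithStats(m)
for i in range(1,n):
    if st[i,4]>8: print(st[i],ce[i],plane(W,ce[i],.06))
cv2.imwrite('pics/w7c.png',cv2.resize(im[120:250,240:400],None,fx=4,fy=4,interpolation=cv2.INTER_CUBIC))
delta(0.4938,-0.2173,0.137,158.3)
E
```

```text
[312 129  15  13 195] [319. 135.] [ 0.43616802 -0.19498522  0.06      ]
[312 150  16  10 160] [319.5 154.5] [ 0.44992348 -0.2000129   0.06      ]
t 12.57 pos [ 0.4951 -0.2185  0.1542] rot [1.7999e+02 1.7000e-01 1.5839e+02] q [ 28.  42. -15. 110.  20.  31.  67.] F [ 0.5 -0.1 -1.3] w 0.109
delta tool [0.0017 0.0007 0.0172] twist 0.0016
```

View pics/w7c.png

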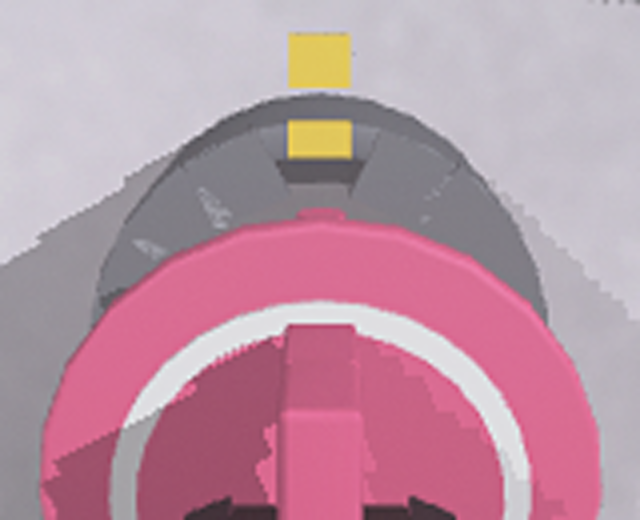

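Emit:
move_arm(dp=[[0.0004, 0.0004, 0.005], [0, 0, 0.005], [0, 0, 0.005], [0, 0, 0.005], [0, 0, 0]], twist=[0, 0, 0, 0, 0])

```text
t: 12.98
ee_pos: [0.4931, -0.2174, 0.1316]
ee_rot: [-180.0, -0.1, 158.4]
ft_force: [0.1, -0.1, -1.6]
width: 0.108
```

Emit:
move_arm(dp=[[0, 0, 0.004], [0, 0, 0.004], [0, 0, 0]], twist=[0, 0, 0])

```text
t: 13.23
ee_pos: [0.4934, -0.2175, 0.1239]
ee_rot: [180.0, -0.1, 158.4]
ft_force: [0.1, 0.7, -1.7]
width: 0.11
```

Emit:
move_arm(dp=[[0, 0, 0.004], [0, 0, 0.004], [0, 0, 0.003], [0, 0, 0]], twist=[0, 0, 0, 0])

```text
t: 13.57
ee_pos: [0.4934, -0.2175, 0.113]
ee_rot: [-180.0, -0.1, 158.4]
ft_force: [0.2, -0.7, -1.6]
width: 0.107
```

Emit:
move_arm(dp=[[0, 0, 0.003], [0, 0, 0.003], [0, 0, 0]], twist=[0, 0, 0])

```text
t: 13.82
ee_pos: [0.4935, -0.2176, 0.1072]
ee_rot: [-180.0, -0.0, 158.4]
ft_force: [-0.2, -0.2, -1.3]
width: 0.11
```

Emit:
move_arm(dp=[[0, 0, 0.002], [0, 0, 0.002], [0, 0, 0], [0, 0, 0]], twist=[0, 0, 0, 0])

```text
t: 14.15
ee_pos: [0.4938, -0.2177, 0.1038]
ee_rot: [180.0, 0.0, 158.4]
ft_force: [0.9, -0.1, -1.4]
width: 0.11
```

```bash
python3 - <<'E'
from h import *
delta(0.4938,-0.2173,0.105,158.3)
im=grab_frame('side'); 
cv2.imwrite('pics/s8c.png',cv2.resize(im[130:260,280:410,::-1],None,fx=4.5,fy=4.5,interpolation=cv2.INTER_CUBIC))
E
```

```text
t 14.15 pos [ 0.4938 -0.2177  0.1038] rot [1.8000e+02 1.0000e-02 1.5841e+02] q [ 26.  47. -12. 111.  22.  24.  66.] F [ 0.9 -0.1 -1.4] w 0.11
delta tool [ 0.0001  0.0003 -0.0012] twist 0.002
```

View pics/s8c.png

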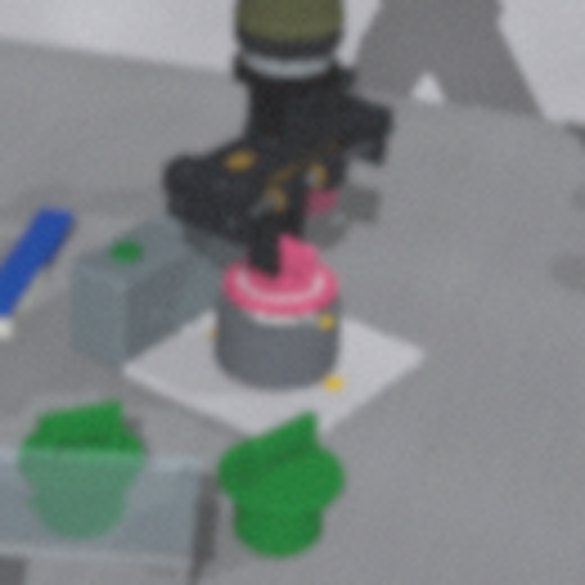

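Emit:
move_arm(dp=[[0, 0, 0.0015], [0, 0, 0], [0, 0, 0]], twist=[0, 0, 0])

```text
t: 14.45
ee_pos: [0.4938, -0.2177, 0.1033]
ee_rot: [-180.0, 0.0, 158.4]
ft_force: [-2.8, 1.2, 9.6]
width: 0.107
```

Emit:
move_arm(dp=[[0, 0, 0.0015], [0, 0, 0], [0, 0, 0]], twist=[0, 0, 0])

```text
t: 14.7
ee_pos: [0.4939, -0.2177, 0.103]
ee_rot: [-180.0, 0.1, 158.4]
ft_force: [-5.4, 2.8, 21.0]
width: 0.108
```

Emit:
move_arm(dp=[[0, -0.0003, -0.001], [0, -0.0003, 0], [0, -0.0003, 0], [0, 0, 0]], twist=[0.07, 0.07, 0.07, 0], force=50)

```text
t: 15.03
ee_pos: [0.4939, -0.2178, 0.1028]
ee_rot: [180.0, 0.1, 146.3]
ft_force: [-2.1, 1.8, 9.4]
width: 0.108
```

Emit:
move_arm(dp=[[0, -0.0003, 0.001], [0, -0.0003, 0.001], [0, -0.0003, 0.001], [0, 0, 0]], twist=[0.07, 0.07, 0.07, 0])

```text
t: 15.37
ee_pos: [0.493, -0.2191, 0.0999]
ee_rot: [180.0, 0.1, 134.2]
ft_force: [-1.1, 1.1, 11.9]
width: 0.107
```

Emit:
move_arm(dp=[[0, -0.0003, 0.001], [0, -0.0003, 0.001], [0, -0.0003, 0.001], [0, -0.0003, 0.001], [0, 0, 0]], twist=[0.07, 0.07, 0.07, 0.07, 0])

```text
t: 15.78
ee_pos: [0.4922, -0.2197, 0.0964]
ee_rot: [180.0, 0.1, 118.2]
ft_force: [-2.6, 1.7, 15.8]
width: 0.108
```

Emit:
move_arm(dp=[[0, -0.0003, 0.0008], [0, -0.0003, 0.0008], [0, -0.0003, 0.0009], [0, -0.0003, 0.0009], [0, 0, 0]], twist=[0.07, 0.07, 0.07, 0.07, 0])

```text
t: 16.2
ee_pos: [0.4912, -0.2202, 0.0929]
ee_rot: [179.9, 0.0, 102.2]
ft_force: [-2.4, 1.2, 13.0]
width: 0.109
```

Emit:
move_arm(dp=[[0, -0.0003, 0.001], [0, -0.0003, 0.001], [0, -0.0003, 0.0004], [0, 0, 0]], twist=[0.07, 0.07, 0.07, 0])

```text
t: 16.53
ee_pos: [0.4904, -0.2208, 0.0916]
ee_rot: [179.9, 0.1, 90.2]
ft_force: [-3.5, 2.1, 24.2]
width: 0.108
```

Emit:
move_arm(dp=[[0, -0.0002, 0], [0, -0.0001, -0.001], [0, 0, 0]], twist=[0.05, 0.03, 0])

```text
t: 16.78
ee_pos: [0.4898, -0.2208, 0.0916]
ee_rot: [179.9, 0.0, 85.6]
ft_force: [-3.1, 0.7, 16.2]
width: 0.108
```

```bash
python3 - <<'E'
from h import *
delta(0.4938,-0.2173,0.092,90)
for n in ('side','scene'):
  im=grab_frame(n); im=im[130:260,280:410] if n=='side' else im[150:260,230:360]
  cv2.imwrite(f'pics/{n}9c.png',cv2.resize(im[:,:,::-1],None,fx=4.5,fy=4.5,interpolation=cv2.INTER_CUBIC))
E
```

```text
t 16.78 pos [ 0.4898 -0.2208  0.0916] rot [1.7991e+02 5.0000e-02 8.5640e+01] q [ 17.  48.   4. 112.  -8.  20.  23.] F [-3.1  0.7 16.2] w 0.108
delta tool [ 0.0038  0.0037 -0.0004] twist -0.0762
```

View pics/side9c.png

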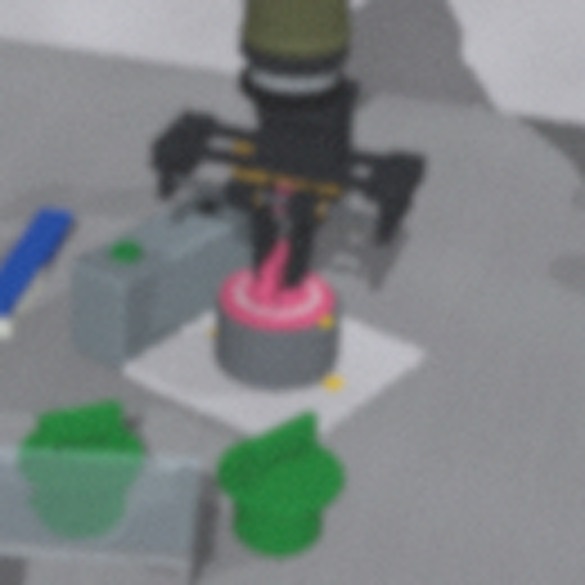

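View pics/scene9c.png

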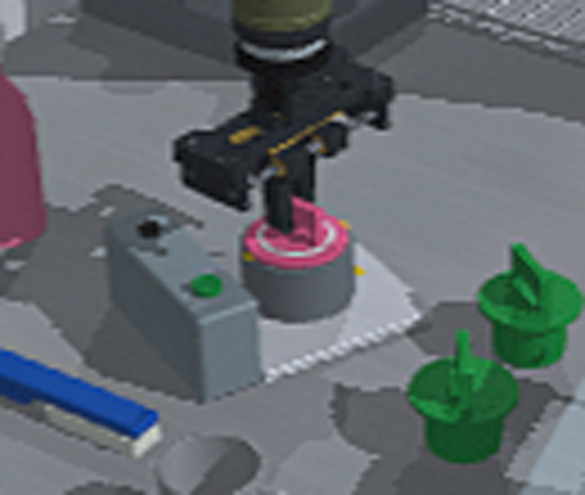

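Emit:
move_arm(dp=[[0, 0, -0.001], [0, 0, 0], [0, 0, 0], [0, 0, 0], [0, 0, 0], [0, 0, 0]], twist=[0, 0, 0, 0, 0, 0], grip=0.2)

```text
t: 17.38
ee_pos: [0.4895, -0.2204, 0.0907]
ee_rot: [-180.0, -0.0, 85.6]
ft_force: [0.4, 0.2, -0.6]
width: 0.401
```

Emit:
move_arm(dp=[[0, 0, -0.015], [0, 0, -0.025], [0, 0, -0.03], [0, 0, -0.03], [0, 0, -0.03], [-0.03, 0, 0], [-0.03, 0, 0], [-0.03, 0, 0], [0, 0, 0], [0, 0, 0]], twist=[0, 0, 0, 0, 0, 0, 0, 0, 0, 0])

```text
t: 18.22
ee_pos: [0.4818, -0.3122, 0.2207]
ee_rot: [-180.0, 0.0, 85.4]
ft_force: [0.3, -0.6, 0.1]
width: 0.405
```

```bash
python3 - <<'E'
from h import *
delta(0.4938,-0.2173,0.092,90)
for n in ('side','scene','wrist'):
  im=grab_frame(n); cv2.imwrite(f'pics/{n}10.png',im[:,:,::-1]); 
  if n=='wrist': continue
  im=im[130:260,280:410] if n=='side' else im[150:260,230:360]
  cv2.imwrite(f'pics/{n}10c.png',cv2.resize(im[:,:,::-1],(390,390),interpolation=cv2.INTER_CUBIC))
cv2.imwrite('pics/c10.png',np.hstack([cv2.imread('pics/side10c.png'),cv2.imread('pics/scene10c.png')]))
E
```

```text
t 18.22 pos [ 0.4818 -0.3122  0.2207] rot [-1.7998e+02  4.0000e-02  8.5420e+01] q [ 25.  38.   6. 101.  -5.  41.  29.] F [ 0.3 -0.6  0.1] w 0.405
delta tool [0.0957 0.0045 0.1286] twist -0.08
```

View pics/c10.png

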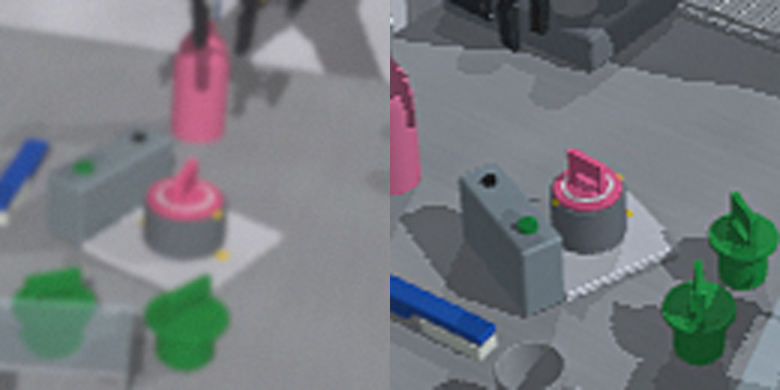

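View pics/wrist10.png

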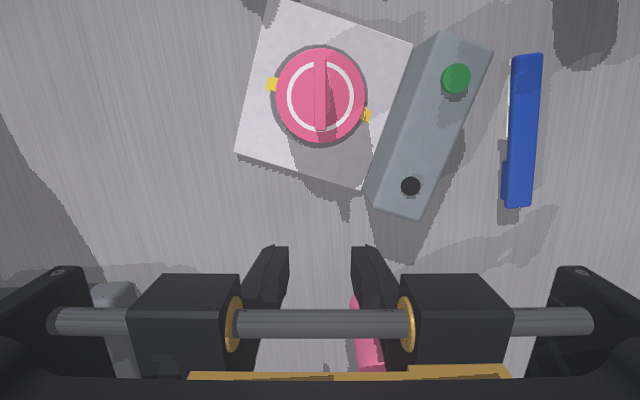

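View pics/scene10.png

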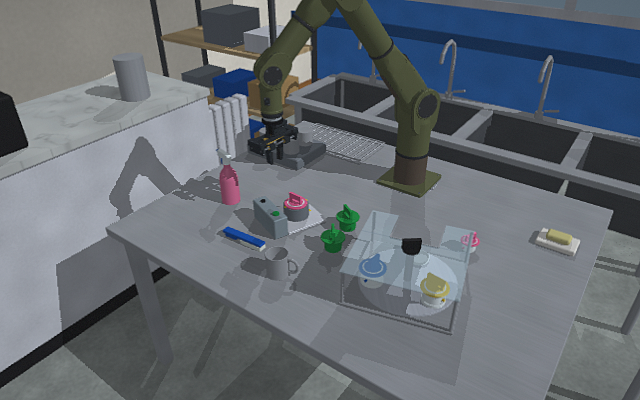

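```bash
python3 - <<'E'
from h import *
W=calibration('wrist'); im=cv2.imread('pics/wrist10.png'); hsv=cv2.cvtColor(im,cv2.COLOR_BGR2HSV); m=cv2.inRange(hsv,(160,70,60),(179,255,255)); m[160:]=0
c=max(cv2.findContours(m,0,1)[0],key=cv2.contourArea); h=cv2.convexHull(c)[:,0].astype(float)
for z in (.066,.078):
    Q=np.array([plane(W,p,z)[:2] for p in h]); (x,y),r=cv2.minEnclosingCircle(Q.astype(np.float32)); print(z,x,y,r)
D=calibration('side');S=calibration('scene')
# flange centre across views
e=cv2.fitEllipse(h.astype(np.float32))[0]; sp=(185/3+280,200/3+130); sc=((587-390)/3+230,186*110/390+150)
print(e,tri(W,e,D,sp),tri(W,e,S,sc))
E
```

```text
0.066 0.4905025362968445 -0.2145305871963501 0.041838351637125015
0.078 0.4904506206512451 -0.21508942544460297 0.04006771743297577
(319.8390197753906, 95.14064025878906) (array([ 0.48821819, -0.21304475,  0.05993324]), np.float64(0.005040067175494621)) (array([ 0.49030678, -0.21244019,  0.06650149]), np.float64(0.0010273266713845064))
```

The flange radius comes out at 41.8 mm on the plane at 66 mm. Its centre is at (0.4905, -0.2145), against the seat's (0.4897, -0.215), so the cup is fully home. Handing in.

```bash
python3 -c "
from plant import order; print(order.finish_job())"
```

```text
the job is handed in; nothing more can be done
None
```

The pink cup is fully down in the dosing unit's seat and released, and the job was handed in at about 18 s. The hand-in reports no verdict, so the result rests on my own checks.

**What I did**
- I turned the carousel about 52° anticlockwise by its knob, which left the cup about 3 mm from the mark by the side view.
- I gripped the larger pink cup by its bar. The bar lay diagonal to the opening (about 60° off radial), not roughly radial as described.
- I lifted it out, lowered it through the notches without side force, and it came to rest at the expected height.
- I twisted it about 73° clockwise under mostly 10–16 N, and it went down about 11.4 mm. At the bottom the press reached 24 N, and it had also touched 21 N as the cup first came to rest. Both are above the suggested 5–15 N.

**Last checks**
- **Pink cup:** the flange lies flat on the seat with its top at about 66 mm by the wrist view. Its centre is within about 1 mm of the seat axis.
- **Other things:** the blue and yellow cups stand in their bays, and the bottle, mug and brush look unmoved.
- **Robot:** the arm is clear, with about 0 N on the wrist.

**Disagreements**
- **Camera offset:** the scene and side cameras placed things about 5 mm lower in x than the wrist camera. I followed the wrist camera because gripping the knob agreed with it.
- **Height check:** in the final height check, the wrist and scene views gave 66.5 mm. The wrist and side views gave 60 mm with a 5 mm ray miss, which I took as the poorer reading.
- **Grip offset:** the cup sat about 4.6 mm off centre along the bar in the grip. I allowed for this when lowering and twisting.

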